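# Load the UV curing cabinet and start the wind-up timer

### The arm

A 6-joint arm with a two-finger parallel gripper is mounted at the origin on the work surface. World frame = base frame: x ahead of the robot, y to its left, z up, the work surface at z = 0. Lengths are in m, angles in rad, forces in N, time in s.
With the tool pointing down it reaches from about 0.15 to 0.775 m from the base axis. Payload 6.1 kg.
Tool frame: the origin (TCP) lies midway between the tips of the shut fingers; the grasp point (between the pads) lies 19 mm behind it (r.pinch_z is the distance from the TCP to the grasp point, in m); z points along the fingers, y is the line along which they close (so a half turn about z gives the same grasp; the last joint's range is limited). The gripper opens to 85 mm and grips with 20 to 120 N. Pads are 22 mm wide; open, the fingers measure 114 mm over their backs; the gripper's body (76 mm by 85 mm) begins 54 mm behind the grasp point. The pads swing forward as they close: fully open they stand 13 mm farther back than shut.
Start: joints at [1.258, 0.126, -0.04, 1.405, 0, 1.571], TCP at [0.162, 0.5, 0.231] pointing down, gripper open.
Joint ranges: [-2.72, 2.72], [-0.95, 1.95], [-1.27, 1.35], [-1.78, 2.02], [-1.46, 1.47], [-3.14, 3.14]. Speed limits (rad/s): [2.39, 2.39, 3.01, 3.14, 3.14, 3.14].

### API

Orientations are given as a 3x3 rotation matrix whose columns are the frame's x, y, z axes.
In Python, from cell import r, eyes gives the robot as it stands.
- The arm moves only by the tool carry_out, never from a script. Its argument "motion" is a list of rows, each a list of 5 numbers: the shift along the tool's x, y, z in mm, then the turn about the tool's z in rad, then the opening, from 0 (shut) to 1 (fully open). A call has 1 to 5 rows; each row is the pose to reach, as a shift and turn from the pose commanded when the call began, along the tool's axes at that moment; what a row does not reach only later rows make up. A row lasts 1/8 s, in which the tool goes at most 62.5 mm and 10.7 degrees, less where a joint would pass 70% of its speed; a pose out of reach is approached as far as the arm can. A call with a gripper value outside its range is refused whole. The fingers move at their own pace and stop on an object; "force" is the grip in N (left out, the last holds). Time passes only in rows, so rows that repeat a pose let the fingers close. It gives the time, the measured TCP pose, the force, the opening and the grip force at its end, in the units of the state.
- r.state(): the state, without advancing time (a new reading comes with each control period).
- eyes.grab_frame(name): name is "scene" or "top"; returns the picture (420x560x3 uint8, blue, green, red); there is no depth.
- eyes.camera_params(name): a dict with "camera_matrix" (3x3 intrinsics, pixels), "k1" (the pictures are not rectified: a ray, as slopes to the right and down, at radius r is drawn at 1 + k1 r^2 times it, then the intrinsics apply), "rvec" (rotation vector, rad) and "tvec" (3), from world to camera coordinates, as OpenCV has them. Camera axes: x right, y down, z forward; pixel columns grow to the right and rows downward; lengths in m; the calibration is good to about 2 mm. A picture is of the moment at which its call begins. camera_params takes no time and is no camera call.
- r.hand_in(): hands the job in; it is judged then, once.
Trained networks look in the newest picture that a camera, given by its name, has taken for a name from the list of things; names that differ only in an ending like _2 or _b are one class to them, and where a whole thing is asked for, a point or a joint stands for the part that bears it (a point fixed in the world has none). Each returns a list of dicts, best first, with "p" (0 to 1); they miss things now and then, are a little off and sometimes report something else, mostly with a low value. They report only what shows in the picture. A call takes as long as a camera call. They do not tell look-alikes from the thing itself.
- eyes.recognise(camera, query): "location" ([x, y, z] in m, in the coordinates of the camera as it stood for that picture, good to about 4 mm: the middle of the surface that is visible of it).
The state is a dict: "time_s": time; "q": joint angles; "qvel": joint speeds; "effort": joint torques, N m; "tcp_pos": TCP position; "eef_rot": TCP orientation; "contact_force": force on the tool from outside, world axes, zero at the start; "moment": the same for the moment, N m; "gripper_width": finger opening in m; "gripper_force": force on a finger pad.
Only numpy, scipy, OpenCV 4.12 (cv2) and the standard library are available. Lean on these libraries where they do the work, as an engineer would, in place of code of your own. Each camera call takes 0.05 s, during which the arm holds its last target. There are 200 camera calls.

### The job

The cemented lenses are ready to cure: first put the multimeter that blocks the drawer back flat in its instrument tray, then open the UV cabinet's drawer, lay every lens plate flat on the drawer floor (none on top of another) and push the drawer fully shut. Then wind the bench timer to 20 minutes; it is light and its knob is stiff, so press it down as you turn, so that the timer stays where it stands and its housing does not spin along. Leave the cement bottle, the tissue box and the lens on its stand where they are.

Things in the scene. Friction and masses are not known exactly. Their poses are not given: they have to be found in the camera images.
- uvbox: Grey sheet-metal UV curing cabinet, fixed on the bench, 260 deep (x) x 250 wide (y) x 95 high mm, black louvres on its top. Origin on the bench under the middle of the shell's front edge; its x axis points to its back, so the drawer comes out along its -x.
- drawer (a joint): Drawer of the cabinet: 0 = shut, 0.18 m = fully out; friction about 1.5 N, stays where it is left. Its blue front panel is 12 mm thick, 246 mm wide and 8 to 70 mm above the bench; shut, it covers the lower part of the shell's front.
- drawer_handle (a point): Middle of the drawer's steel bar handle (a level round bar 12 mm thick and 100 mm long, along the cabinet's y), 35 mm in front of the drawer's front panel and 55 mm above the bench. It moves with the drawer.
- drawer_floor (a point): Middle of the front edge of the drawer's inner floor, at the front wall, 17 mm above the bench, axes as the cabinet's; moves with the drawer. The floor runs 205 mm back (+x) and 106 mm to either side (y); walls rise 35 mm above it, the front panel 18 mm more. Drawer fully out, the floor lies clear of the shell (95 mm high) from x = 0 to 0.175 of this point.
- meter: Handheld multimeter, grey, with a screen and a rotary switch: 58 (x) x 120 (y) x 30 (z) mm, 0.22 kg, lying face up. Origin at the centre of its underside, the screen towards +y. It starts on the bench in front of the drawer, in its way.
- tray: Low black open instrument tray, fixed on the bench, outside 130 (x) x 172 (y) x 18 mm high, walls and floor 4 mm thick. Origin at the centre of its underside. The multimeter fits in it lengthwise, either way round.
- timer: Wind-up bench timer, a free-standing round grey housing 100 mm in diameter and 34 mm high on four rubber feet, white face with 12 black marks, one every 5 minutes (longer every 15), a pair of dots at zero; about 0.19 kg in all. Origin on the axis at the feet; the zero mark lies towards its +x, and minutes run clockwise seen from above.
- timer_dial (a joint): Setting of the timer's knob in rad, clockwise seen from above: 0 = zero mark, one full turn = 60 minutes, so 20 minutes = 2.094; range 0 to 6.1. It stays where it is left (it does not run back noticeably) and takes about 0.08 N m to turn, which is more than the unpressed timer's feet resist: pressed down with 12 to 17 N and turned slowly, the housing stays.
- timer_knob (a point): Middle of the knob's bar grip, on the timer's axis, 52 mm above the bench; its x axis points along the bar towards the pointer (white line), z up. The bar is 14 mm thick, about 50 mm long and rises from 39 to 65 mm above the bench, out of a round skirt 58 mm in diameter (top 39 mm above the bench) that turns with it; fingertips may press on the skirt.
- timer_zero (a point): Zero mark on the rim of the timer's housing, 45 mm from its axis; it turns only if the housing turns.
- plate1: Square black cage plate holding a round cemented lens, 42 x 42 x 14 mm, 55 g, lying flat; origin at its centre (7 mm above what it lies on), z along the lens axis. All the plates are alike; two to four are there. They start spread over a white paper wipe on the left of the bench.
- plate2: Square black cage plate holding a round cemented lens, 42 x 42 x 14 mm, 55 g, lying flat; origin at its centre (7 mm above what it lies on), z along the lens axis. All the plates are alike; two to four are there. They start spread over a white paper wipe on the left of the bench.
- plate3: Square black cage plate holding a round cemented lens, 42 x 42 x 14 mm, 55 g, lying flat; origin at its centre (7 mm above what it lies on), z along the lens axis. All the plates are alike; two to four are there. They start spread over a white paper wipe on the left of the bench.
- plate4: Square black cage plate holding a round cemented lens, 42 x 42 x 14 mm, 55 g, lying flat; origin at its centre (7 mm above what it lies on), z along the lens axis. All the plates are alike; two to four are there. They start spread over a white paper wipe on the left of the bench.
- cement: Bystander: small amber cement bottle, 34 mm in diameter, 75 mm high. Origin at the centre of its underside.
- tissues: Bystander: cardboard lens-tissue box, 75 x 120 x 45 mm. Origin at the centre of its underside.
- lensrider: Bystander: lens in a ring on a post and steel foot 75 x 55 mm, about 142 mm high. Origin at the centre of its underside.
Not all that is in view belongs to the job. What is shaped like the timer but blue is not meant.

How it is judged:
On the way, in this order (a step that is already met when the one before it is completed fails the run):
1. the multimeter lies flat in its tray, let go (x of meter in the frame of tray between -0.04 and 0.04 m and y of meter in the frame of tray between -0.04 and 0.04 m and height (world z) of meter below 0.012 m and angle between meter's own z axis and vertical below 0.15 rad and contact force between meter and the fingers below 0.5 N), for 0.3 s.
2. the drawer is pulled open at least 120 mm (value of joint drawer above 0.12 m), for 0.2 s.
3. every lens plate lies flat on the drawer floor and the drawer is shut (x of plate1 in the frame of drawer_floor between 0 and 0.206 m and y of plate1 in the frame of drawer_floor between -0.108 and 0.108 m and z of plate1 in the frame of drawer_floor between 0.002 and 0.013 m and angle between the z axis of each of plate1, plate2, plate3, plate4 and the z axis of drawer_floor, either way round below 0.2 rad and x of plate2 in the frame of drawer_floor between 0 and 0.206 m and y of plate2 in the frame of drawer_floor between -0.108 and 0.108 m and z of plate2 in the frame of drawer_floor between 0.002 and 0.013 m and x of plate3 in the frame of drawer_floor between 0 and 0.206 m and y of plate3 in the frame of drawer_floor between -0.108 and 0.108 m and z of plate3 in the frame of drawer_floor between 0.002 and 0.013 m and x of plate4 in the frame of drawer_floor between 0 and 0.206 m and y of plate4 in the frame of drawer_floor between -0.108 and 0.108 m and z of plate4 in the frame of drawer_floor between 0.002 and 0.013 m and value of joint drawer below 0.008 m), for 0.3 s.
4. the timer is wound to 20 minutes (value of joint timer_dial between 1.92 and 2.27 rad), for 0.3 s.
At the end, for the whole second after the job is handed in: Multimeter flat in its tray; every lens plate flat on the drawer floor (0.2 rad, none stacked), drawer shut within 8 mm; timer level and still, its zero mark within 30 mm of its start, its knob at 20 minutes within 1.6 minutes (1.92 to 2.27 rad) (all of step 1 and all of step 3 and all of step 4 and angle between timer's own z axis and vertical below 0.1 rad and distance of timer_zero from where it was at the start of the episode below 0.03 m and linear speed of timer below 0.02 m/s); the robot touches nothing.
It fails at once if the timer's housing slides or spins along with the knob (zero mark more than 30 mm from its start) (distance of timer_zero from where it was at the start of the episode above 0.03 m).
It fails at once if a bystander (cement bottle, tissue box, lens on its stand) is moved more than 30 mm or tipped over (distance of any of cement, tissues, lensrider from where it was at the start of the episode above 0.03 m or angle between any of cement, tissues, lensrider's own z axis and vertical above 0.5 rad).
Of plate1, plate2, plate3, plate4 only 2 to 4 are there at a start; the rules pass over those that are not, and their reading is None.
At some moment in a run one of plate1, plate2, plate3, plate4 may be knocked a few centimetres aside while the robot is not near it.
Once in a run the grip may slacken for a moment while it holds something.
It also fails if it takes over 210 s, if anything falls off the work surface, if the arm or the gripper's body presses on something with over 40 N, if the wrist force passes 120 N, or if a joint passes its speed limit or range.

## Working session

There is one attempt and no reset: what is moved stays moved. The work goes in short steps, Python scripts to look and compute and a tool call to move; the robot and the scene stay as the last step left them, time stands still between calls to the robot, and variables do not carry over. Pictures are saved under pics/ and viewed, at most 14 in all, crops included, and the job is handed in when it is done.

Besides the shell and the picture viewer there is one more tool, called as a command line: name --pt "numbers of a row" for each row, then --argument value for the rest. carry_out: Moves the arm, as the interface text tells. Its arguments: {"type":"object","properties":{"motion":{"type":"array","items":{"type":"array","items":{"type":"number"}}},"force":{"type":"number"}},"required":["motion"]}

```bash
ls; mkdir -p pics
cat > h.py <<'E'
import numpy as np, cv2
from cell import r, eyes
def cam(n):
    p=eyes.camera_params(n); R=cv2.Rodrigues(np.array(p["rvec"],float))[0]
    return np.array(p["camera_matrix"],float),p["k1"],R,np.array(p["tvec"],float).ravel()
def rec(n,q,pmin=0.2):
    K,k,R,t=cam(n); out=[]
    for d in eyes.recognise(n,q):
        if d["p"]>=pmin:
            w=R.T@(np.array(d["location"])-t); out.append((round(d["p"],2),w.round(3).tolist(),proj(n,w).round().tolist()))
    return out
def proj(n,w):
    K,k,R,t=cam(n); c=R@np.asarray(w,float)+t
    s=c[:2]/c[2]; s=s*(1+k*(s@s)); return K[:2,:2]@s+K[:2,2]
def unproj(n,uv,z):
    K,k,R,t=cam(n)
    s=cv2.undistortPoints(np.array([[uv]],float),K,np.array([k,0,0,0,0.]))[0,0]
    d=R.T@np.array([s[0],s[1],1]); o=-R.T@t
    return o+d*(z-o[2])/d[2]
def grab(n,f): 
    im=eyes.grab_frame(n); cv2.imwrite("pics/"+f,im); return im
E
python3 - <<'E'
from h import *
grab("top","top0.png"); grab("scene","scene0.png")
for q in ["uvbox","drawer_handle","meter","tray","timer","timer_knob","timer_zero","plate1","cement","tissues","lensrider"]:
    print(q,rec("top",q), rec("scene",q))
for n in("top","scene"):
    K,k,R,t=cam(n); print(n,(-R.T@t).round(3),R.round(2).tolist(),K[0,0],k)
s=r.state(); print(s["eef_rot"],s["gripper_width"],s["contact_force"])
E
```

```text
pics
uvbox [(0.55, [0.822, 0.014, 0.099], [233.0, 142.0]), (0.44, [0.686, 0.398, 0.02], [113.0, 201.0])] []
drawer_handle [(0.77, [0.708, 0.005, 0.06], [239.0, 181.0])] [(0.47, [0.679, -0.0, 0.058], [301.0, 244.0])]
meter [(0.69, [0.56, -0.054, 0.028], [262.0, 230.0])] [(0.82, [0.578, -0.048, 0.029], [285.0, 220.0])]
tray [(0.63, [0.402, -0.295, 0.003], [345.0, 276.0]), (0.28, [0.707, 0.004, 0.055], [239.0, 182.0])] [(0.91, [0.406, -0.291, 0.007], [209.0, 178.0])]
timer [(0.94, [0.715, -0.305, 0.034], [339.0, 175.0]), (0.92, [0.562, -0.324, 0.034], [350.0, 222.0]), (0.79, [0.423, -0.501, 0.036], [415.0, 263.0]), (0.7, [0.708, -0.436, 0.04], [382.0, 173.0])] [(0.95, [0.739, -0.301, 0.035], [173.0, 260.0]), (0.72, [0.438, -0.495, 0.033], [137.0, 175.0]), (0.68, [0.589, -0.319, 0.037], [182.0, 214.0]), (0.61, [0.734, -0.429, 0.036], [123.0, 254.0])]
timer_knob [(0.88, [0.419, -0.506, 0.045], [418.0, 264.0]), (0.71, [0.712, -0.441, 0.036], [382.0, 172.0]), (0.69, [0.566, -0.33, 0.035], [352.0, 221.0]), (0.53, [0.715, -0.306, 0.04], [339.0, 174.0])] [(0.9, [0.735, -0.299, 0.051], [173.0, 
[... 1017 characters left out ...]
5, 0.046], [410.0, 223.0])] [(0.86, [0.571, -0.494, 0.047], [120.0, 203.0])]
lensrider [(0.92, [0.688, 0.397, 0.02], [113.0, 200.0])] [(0.71, [0.681, -0.004, 0.062], [299.0, 243.0]), (0.69, [0.7, 0.397, 0.016], [467.0, 273.0])]
top [ 0.247 -0.045  1.594] [[-0.07, -1.0, -0.0], [-0.97, 0.07, -0.22], [0.22, -0.02, -0.98]] 522.6650198233278 0.0607435557860324
scene [1.394 0.039 0.873] [[-0.1, 0.99, -0.01], [0.69, 0.06, -0.72], [-0.71, -0.08, -0.7]] 455.68319015744146 -0.08385938922216475
[[-9.51482436e-01  3.07703060e-01 -1.40781356e-05]
 [ 3.07703061e-01  9.51482436e-01 -9.82526101e-06]
 [ 1.03718359e-05 -1.36804487e-05 -1.00000000e+00]] 0.08540212633238325 [-0.28213627  0.18231413  0.27843025]
```

```bash
python3 -c "
import cv2
im=cv2.imread('pics/top0.png'); cv2.imwrite('pics/t0b.png',cv2.resize(im[100:400,60:460],(800,600),interpolation=cv2.INTER_CUBIC))
im=cv2.imread('pics/scene0.png'); cv2.imwrite('pics/s0b.png',cv2.resize(im[100:400,80:480],(800,600),interpolation=cv2.INTER_CUBIC))"
```

```text
(no output)
```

View pics/t0b.png

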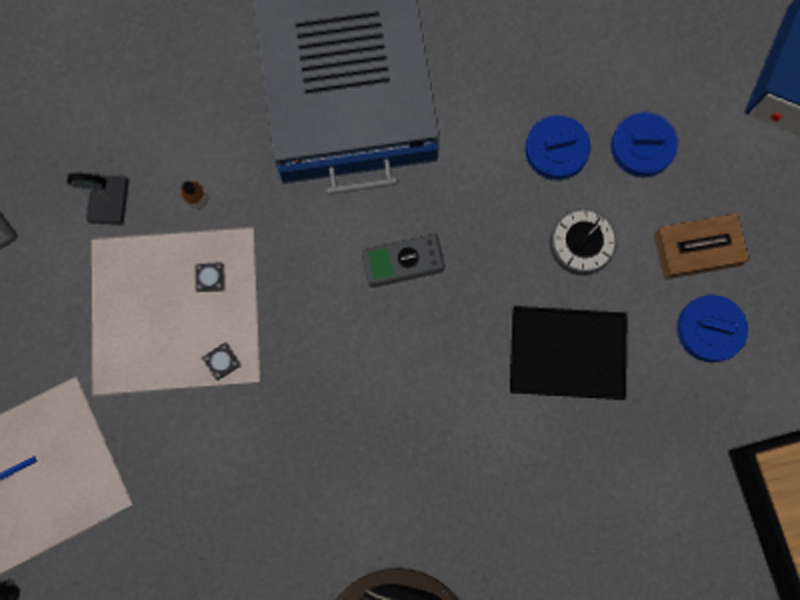

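View pics/s0b.png

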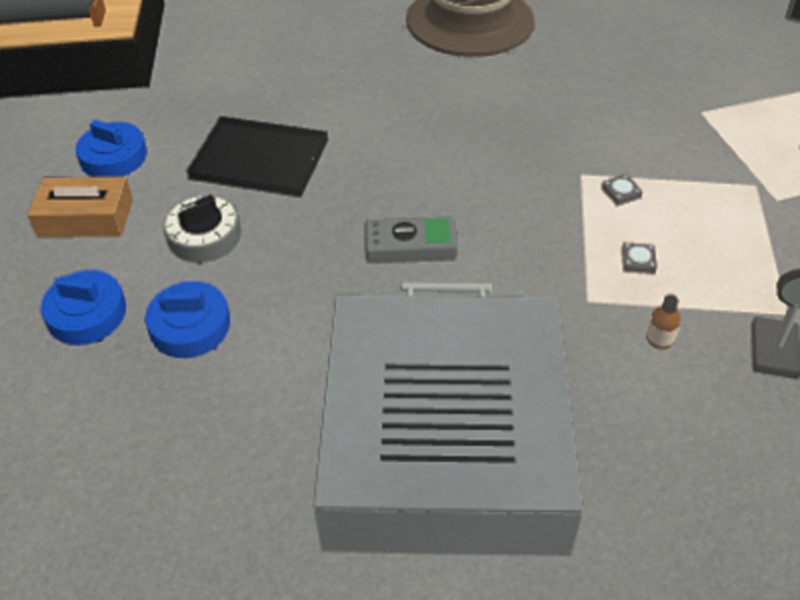

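```bash
cat >> h.py <<'E'
def tile(im,n,c,z,w=400,h=300,mm=0.5):
    # world-aligned tile: up=+x, left=+y, mm per px
    K,k,R,t=cam(n)
    v,u=np.mgrid[0:h,0:w]
    P=np.stack([c[0]+(h/2-v)*mm/1e3,c[1]+(w/2-u)*mm/1e3,np.full(u.shape,z)],-1).reshape(-1,3)
    q=cv2.projectPoints(P,cv2.Rodrigues(R)[0],t,K,np.array([k,0,0,0,0.]))[0].reshape(h,w,2).astype(np.float32)
    return cv2.remap(im,q[...,0],q[...,1],cv2.INTER_CUBIC)
E
python3 - <<'E'
from h import *
im=cv2.imread("pics/top0.png"); s=cv2.imread("pics/scene0.png")
L=[(im,"top",(.565,-.327),.034),(im,"top",(.56,-.05),.03),(im,"top",(.70,.005),.055),(s,"scene",(.565,-.327),.034)]
T=[tile(*a) for a in L]
for x in T: cv2.line(x,(200,0),(200,299),(0,255,255),1);cv2.line(x,(0,150),(399,150),(0,255,255),1)
m=np.vstack([np.hstack(T[:2]),np.hstack(T[2:])]); cv2.imwrite("pics/m0.png",np.clip(m.astype(float)*1.5,0,255).astype(np.uint8))
# plates: dark on white paper
for n,img in(("top",im),("scene",s)):
  for c in((.561,.245),(.432,.231)):
    g=cv2.cvtColor(tile(img,n,c,.014,180,180),cv2.COLOR_BGR2GRAY)
    th,b=cv2.threshold(g,0,255,cv2.THRESH_BINARY_INV+cv2.THRESH_OTSU)
    b=cv2.morphologyEx(b,cv2.MORPH_CLOSE,np.ones((31,31)))
    cs=max(cv2.findContours(b,0,1)[0],key=cv2.contourArea); rr=cv2.minAreaRect(cs)
    print(n,c[0]+(90-rr[0][1])/2e3,c[1]+(90-rr[0][0])/2e3,rr[1],rr[2])
# green screen & tray
for n,img in(("top",im),("scene",s)):
  g=tile(img,n,(.56,-.05),.03).astype(int); m=((g[...,1]>g[...,2]+25)&(g[...,1]>g[...,0]+15)).astype(np.uint8)
  cs=max(cv2.findContours(m,0,1)[0],key=cv2.contourArea); rr=cv2.minAreaRect(cs)
  print(n,"screen",.56+(150-rr[0][1])/2e3,-.05+(200-rr[0][0])/2e3,rr[1],rr[2])
  g=cv2.cvtColor(tile(img,n,(.402,-.29),.018,480,400),cv2.COLOR_BGR2GRAY); m=(g<(35 if n=="top" else 50)).astype(np.uint8)
  cs=max(cv2.findContours(m,0,1)[0],key=cv2.contourArea); rr=cv2.minAreaRect(cs)
  print(n,"tray",.402+(200-rr[0][1])/2e3,-.29+(240-rr[0][0])/2e3,rr[1],rr[2])
E
```

```text
top 0.5581745071411134 0.24481976318359375 (89.76251983642578, 92.14930725097656) 0.9240452647209167
top 0.422 0.23125 (138.0, 179.0) 90.0
scene 0.5664337463378907 0.24564219665527343 (90.13343811035156, 109.35674285888672) 0.9240452647209167
scene 0.43224999999999997 0.23125 (179.0, 179.0) 90.0
top screen 0.5563036346435547 -0.0172040023803711 (88.56494140625, 64.08673858642578) 81.38435363769531
top tray 0.4019483947753906 -0.2900349884033203 (346.66729736328125, 262.742919921875) 7.68104362487793
scene screen 0.5559093170166016 -0.01693332672119141 (93.64554595947266, 67.10509490966797) 81.32682800292969
scene tray 0.41252707672119143 -0.2887700958251953 (350.32830810546875, 284.508544921875) 7.528501033782959
```

View pics/m0.png

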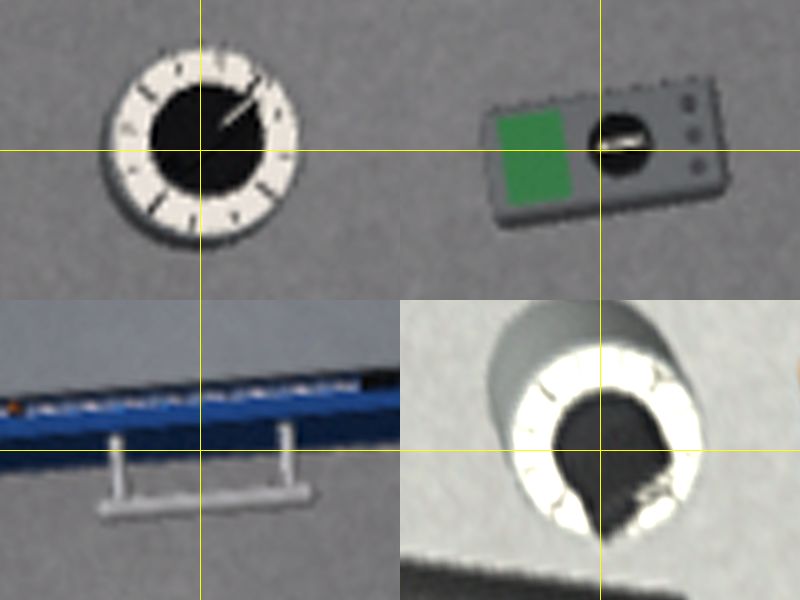

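Candidates for the timer: the white-faced grey dial at top-image (352,220), and the blue ones at (339,174), (382,172) and (417,264). Only the first matches the description (white face, 12 marks), and the crop confirms it. There are two plates on the wipe at (164,237) and (170,280). The meter is at (262,230), and the drawer handle is at (241,193).

```bash
cat >> h.py <<'E'
def plan(wps,start=None):
    # wps: (x,y,z, tool-y angle deg mod 180, grip, label). prints one-call deltas in the tool frame
    s=r.state(); p=np.array(s["tcp_pos"]); R=np.array(s["eef_rot"]); a=np.degrees(np.arctan2(R[1,1],R[0,1]))
    print("at",p.round(4),"ang",round(a,1),"q6",round(s["q"][5],2))
    for x,y,z,ang,g,lab in wps:
        while 1:
            d=(ang-a+90)%180-90
            if lab.endswith("+") : d=(ang-a)%360-360
            if lab.endswith("=") : d=(ang-a+180)%360-180
            ax=np.radians(a); ty=np.array([np.cos(ax),np.sin(ax),0]); tz=np.array([0,0,-1.]); tx=np.cross(ty,tz)
            D=np.array([x,y,z])-p; f=min(1,300/1e3/max(np.linalg.norm(D),1e-9),50/max(abs(d),1e-9))
            m=np.round(f*1e3*np.array([D@tx,D@ty,D@tz])); tn=np.round(-np.radians(f*d),2)
            n=max(np.linalg.norm(m)/62.5,abs(np.degrees(tn))/10.7)
            print(lab,(m+0).tolist()+[float(tn),g],"rows>=%.1f"%n)
            p=p+(tx*m[0]+ty*m[1]+tz*m[2])/1e3; a-=np.degrees(tn)
            if f==1: break
E
python3 - <<'E'
from h import *
plan([(.561,-.052,.20,8.6,1,"above"),(.561,-.052,.006,8.6,1,"down"),(.561,-.052,.15,8.6,0,"lift"),(.403,-.29,.15,-7.6,0,"over tray"),(.403,-.29,.012,-7.6,0,"lower")])
E
```

```text
at [0.1615 0.4995 0.2313] ang 72.1 q6 1.57
above [-242.0, -177.0, 14.0, 0.49, 1] rows>=4.8
above [-297.0, -42.0, 14.0, 0.49, 1] rows>=4.8
above [-76.0, 28.0, 3.0, 0.13, 1] rows>=1.3
down [0.0, 0.0, 194.0, -0.0, 1] rows>=3.1
lift [0.0, 0.0, -144.0, -0.0, 0] rows>=2.3
over tray [-212.0, -192.0, 0.0, 0.28, 0] rows>=4.6
lower [0.0, 0.0, 138.0, 0.0, 0] rows>=2.2
```

carry_out --pt "-242 -177 14 0.49 1" --pt "-242 -177 14 0.49 1" --pt "-242 -177 14 0.49 1" --pt "-242 -177 14 0.49 1" --pt "-242 -177 14 0.49 1" --force 40

```text
time_s: 1.82
tcp_pos: [0.3383, 0.2547, 0.2175]
eef_rot: [[-0.694, 0.72, 0.001], [0.72, 0.694, 0.0], [-0.0, 0.001, -1.0]]
contact_force: [1.1, 0.1, -0.4]
gripper_width: 0.0855
gripper_force: 0.0
```

carry_out --pt "-297 -42 14 0.49 1" --pt "-297 -42 14 0.49 1" --pt "-297 -42 14 0.49 1" --pt "-297 -42 14 0.49 1" --pt "-297 -42 14 0.49 1"

```text
time_s: 2.45
tcp_pos: [0.5146, 0.0115, 0.2033]
eef_rot: [[-0.273, 0.962, 0.0], [0.962, 0.273, 0.0], [-0.0, 0.0, -1.0]]
contact_force: [0.7, 0.9, -0.5]
gripper_width: 0.0854
gripper_force: 0.0
```

carry_out --pt "-76 28 3 0.13 1" --pt "-76 28 3 0.13 1" --pt "-76 28 3 0.13 1" --pt "-76 28 3 0.13 1"

```text
time_s: 2.95
tcp_pos: [0.5605, -0.0505, 0.2005]
eef_rot: [[-0.149, 0.989, -0.0], [0.989, 0.149, 0.0], [0.0, -0.0, -1.0]]
contact_force: [-0.2, 0.2, 0.1]
gripper_width: 0.0855
gripper_force: 0.0
```

carry_out --pt "0 0 60 0 1" --pt "0 0 120 0 1" --pt "0 0 165 0 1" --pt "0 0 193 0 1" --pt "0 0 193 0 1"

```text
time_s: 3.58
tcp_pos: [0.5588, -0.0499, 0.0057]
eef_rot: [[-0.15, 0.989, -0.004], [0.989, 0.15, 0.001], [0.001, -0.004, -1.0]]
contact_force: [0.1, 0.4, 1.0]
gripper_width: 0.0855
gripper_force: 0.0
```

carry_out --pt "0 0 0 0 0.5" --pt "0 0 0 0 0.5" --pt "0 0 0 0 0.5" --pt "0 0 0 0 0.5" --pt "0 0 0 0 0.5" --force 50

```text
time_s: 4.2
tcp_pos: [0.5627, -0.0513, 0.0097]
eef_rot: [[-0.148, 0.989, 0.004], [0.989, 0.148, 0.0], [-0.0, 0.004, -1.0]]
contact_force: [-0.9, 2.0, 6.7]
gripper_width: 0.0567
gripper_force: 55.3
```

carry_out --pt "0 0 -30 0 0.5" --pt "0 0 -70 0 0.5" --pt "0 0 -100 0 0.5" --pt "0 0 -120 0 0.5" --pt "0 0 -120 0 0.5"

```text
time_s: 4.82
tcp_pos: [0.5625, -0.0517, 0.1296]
eef_rot: [[-0.147, 0.989, 0.004], [0.989, 0.147, -0.0], [-0.001, 0.004, -1.0]]
contact_force: [0.4, 0.1, -2.0]
gripper_width: 0.0568
gripper_force: 54.5
```

Run:
```python
from h import *
plan([(.404,-.29,.13,-7.6,.5,"over tray"),(.404,-.29,.015,-7.6,.5,"lower")])
```

```text
at [ 0.5625 -0.0517  0.1296] ang 8.5 q6 1.33
over tray [-212.0, -192.0, 0.0, 0.28, 0.5] rows>=4.6
lower [0.0, 0.0, 115.0, 0.0, 0.5] rows>=1.8
```

carry_out --pt "-42 -38 0 0.06 0.5" --pt "-84 -77 0 0.11 0.5" --pt "-126 -115 0 0.17 0.5" --pt "-168 -153 0 0.22 0.5" --pt "-212 -192 0 0.28 0.5"

```text
time_s: 5.45
tcp_pos: [0.401, -0.2905, 0.1264]
eef_rot: [[0.133, 0.991, -0.001], [0.991, -0.133, 0.0], [0.0, -0.001, -1.0]]
contact_force: [1.0, -0.2, -2.5]
gripper_width: 0.0569
gripper_force: 54.4
```

carry_out --pt "0 0 0 0 0.5" --pt "0 0 40 0 0.5" --pt "0 0 80 0 0.5" --pt "0 0 100 0 0.5" --pt "0 0 100 0 0.5"

```text
time_s: 6.08
tcp_pos: [0.4013, -0.2878, 0.0251]
eef_rot: [[0.131, 0.991, -0.004], [0.991, -0.131, 0.003], [0.002, -0.004, -1.0]]
contact_force: [0.3, 0.2, -0.9]
gripper_width: 0.057
gripper_force: 54.4
```

carry_out --pt "0 0 6 0 0.5" --pt "0 0 11 0 0.5" --pt "0 0 11 0 0.5"

```text
time_s: 6.45
tcp_pos: [0.4027, -0.2896, 0.0164]
eef_rot: [[0.132, 0.991, 0.0], [0.991, -0.132, -0.0], [-0.0, 0.0, -1.0]]
contact_force: [-0.3, 0.1, -1.5]
gripper_width: 0.0567
gripper_force: 54.5
```

carry_out --pt "0 0 0 0 0.85" --pt "0 0 0 0 0.85" --pt "0 0 0 0 0.85"

```text
time_s: 6.82
tcp_pos: [0.4028, -0.2898, 0.0166]
eef_rot: [[0.132, 0.991, 0.001], [0.991, -0.132, -0.0], [-0.0, 0.001, -1.0]]
contact_force: [0.0, 0.1, 0.6]
gripper_width: 0.0727
gripper_force: 0.0
```

carry_out --pt "0 0 -20 0 0.85" --pt "0 0 -60 0 0.85" --pt "0 0 -120 0 0.85" --pt "0 0 -160 0 0.85"

```text
time_s: 7.32
tcp_pos: [0.403, -0.2899, 0.1792]
eef_rot: [[0.132, 0.991, 0.002], [0.991, -0.132, -0.002], [-0.001, 0.002, -1.0]]
contact_force: [0.4, 0.1, -0.3]
gripper_width: 0.0726
gripper_force: 0.0
```

Run:
```python
from h import *
im=grab("top","top1.png");s=grab("scene","scene1.png")
for q in("meter","plate1","drawer_handle"): print(q,rec("top",q),rec("scene",q))
T=[tile(s,"scene",(.404,-.29),.03),tile(im,"top",(.43,.231),.014),tile(im,"top",(.56,.245),.014),tile(s,"scene",(.675,.0),.055)]
for x in T: cv2.line(x,(200,0),(200,299),(0,255,255),1);cv2.line(x,(0,150),(399,150),(0,255,255),1)
cv2.imwrite("pics/m1.png",np.vstack([np.hstack(T[:2]),np.hstack(T[2:])]))
# handle grip; cabinet yaw 4.85
plan([(.57,.0,.19,4.85,.33,"swing"),(.6755,.0025,.12,4.85,.33,"above"),(.6755,.0025,.038,4.85,.33,"down")])
```

```text
meter [(0.87, [0.411, -0.253, 0.035], [332.0, 273.0])] [(0.9, [0.422, -0.285, 0.035], [209.0, 174.0])]
plate1 [(0.66, [0.431, 0.233, 0.017], [170.0, 279.0]), (0.61, [0.553, 0.248, 0.015], [164.0, 240.0])] [(0.74, [0.439, 0.228, 0.014], [389.0, 195.0]), (0.56, [0.567, 0.248, 0.013], [400.0, 229.0])]
drawer_handle [(0.83, [0.71, 0.004, 0.061], [239.0, 181.0])] [(0.71, [0.68, -0.002, 0.06], [301.0, 243.0])]
at [ 0.4019 -0.2891  0.1747] ang -7.6 q6 1.08
swing [277.0, 115.0, -14.0, -0.19, 0.33] rows>=4.8
swing [29.0, 19.0, -1.0, -0.03, 0.33] rows>=0.6
above [-7.0, 106.0, 70.0, 0.0, 0.33] rows>=2.0
down [0.0, 0.0, 82.0, 0.0, 0.33] rows>=1.3
```

View pics/m1.png

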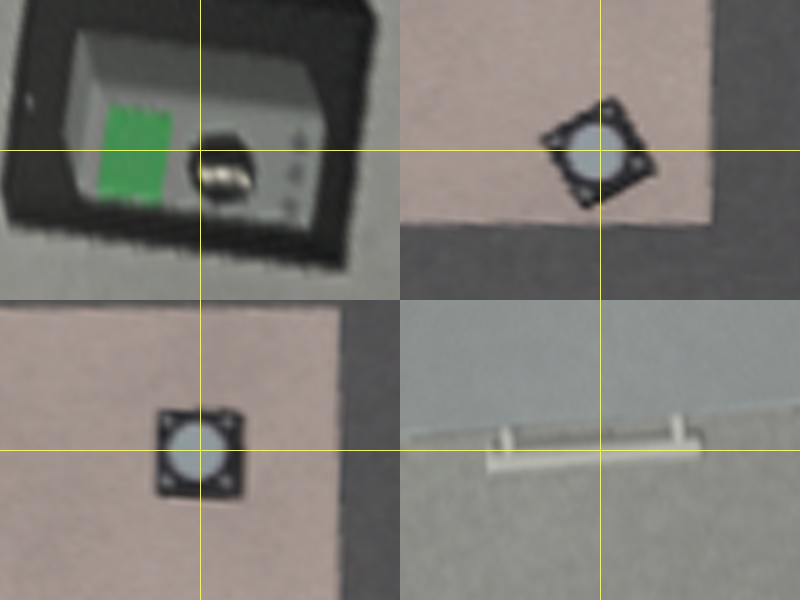

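carry_out --pt "277 115 -14 -0.19 0.33" --pt "277 115 -14 -0.19 0.33" --pt "277 115 -14 -0.19 0.33" --pt "277 115 -14 -0.19 0.33" --pt "277 115 -14 -0.19 0.33"

```text
time_s: 8.35
tcp_pos: [0.5534, -0.0278, 0.1891]
eef_rot: [[-0.059, 0.998, -0.002], [0.998, 0.059, 0.0], [0.0, -0.002, -1.0]]
contact_force: [-0.4, -0.3, -1.0]
gripper_width: 0.0283
gripper_force: 0.0
```

carry_out --pt "29 19 -1 -0.03 0.33" --pt "29 19 -1 -0.03 0.33"

```text
time_s: 8.6
tcp_pos: [0.5707, 0.002, 0.1896]
eef_rot: [[-0.091, 0.996, -0.002], [0.996, 0.091, 0.0], [0.0, -0.002, -1.0]]
contact_force: [-0.8, 0.2, 0.3]
gripper_width: 0.0281
gripper_force: 0.0
```

carry_out --pt "-4 53 35 0 0.33" --pt "-7 104 60 0 0.33" --pt "-7 104 70 0 0.33" --pt "-7 104 70 0 0.33" --pt "-7 104 70 0 0.33"

```text
time_s: 9.22
tcp_pos: [0.6739, 0.0016, 0.1228]
eef_rot: [[-0.087, 0.996, 0.001], [0.996, 0.087, -0.0], [-0.0, 0.001, -1.0]]
contact_force: [-0.4, 0.7, -0.3]
gripper_width: 0.0281
gripper_force: 0.0
```

carry_out --pt "0 0 30 0 0.33" --pt "0 0 55 0 0.33" --pt "0 0 75 0 0.33" --pt "0 0 85 0 0.33"

```text
time_s: 9.72
tcp_pos: [0.6729, 0.0019, 0.0377]
eef_rot: [[-0.088, 0.996, -0.0], [0.996, 0.088, -0.0], [0.0, -0.0, -1.0]]
contact_force: [-17.6, 0.4, 16.1]
gripper_width: 0.0284
gripper_force: 0.0
```

carry_out --pt "0 0 0 0 0" --pt "0 0 0 0 0" --pt "0 0 0 0 0"

```text
time_s: 10.1
tcp_pos: [0.6748, 0.002, 0.0376]
eef_rot: [[-0.088, 0.996, 0.001], [0.996, 0.088, -0.0], [-0.0, 0.001, -1.0]]
contact_force: [-4.3, -0.2, 4.7]
gripper_width: 0.0094
gripper_force: 49.2
```

carry_out --pt "0 -12 0 0 0" --pt "0 -24 0 0 0" --pt "0 -40 0 0 0" --pt "0 -56 0 0 0" --pt "0 -72 0 0 0"

```text
time_s: 10.72
tcp_pos: [0.603, -0.0035, 0.0376]
eef_rot: [[-0.088, 0.996, 0.003], [0.996, 0.088, 0.002], [0.001, 0.003, -1.0]]
contact_force: [2.4, 3.6, 6.0]
gripper_width: 0.0091
gripper_force: 50.0
```

carry_out --pt "0 -22 0 0 0" --pt "0 -44 0 0 0" --pt "0 -66 0 0 0" --pt "0 -84 0 0 0" --pt "0 -98 0 0 0"

```text
time_s: 11.35
tcp_pos: [0.505, -0.0111, 0.0375]
eef_rot: [[-0.089, 0.996, 0.003], [0.996, 0.089, 0.004], [0.004, 0.003, -1.0]]
contact_force: [1.0, 8.0, 6.9]
gripper_width: 0.0092
gripper_force: 50.2
```

carry_out --pt "0 -5 0 0 0" --pt "0 -10 0 0 0" --pt "0 -10 0 0 0" --pt "0 -10 0 0 0"

```text
time_s: 11.85
tcp_pos: [0.4953, -0.0118, 0.0375]
eef_rot: [[-0.089, 0.996, 0.002], [0.996, 0.089, 0.005], [0.004, 0.003, -1.0]]
contact_force: [-1.2, 8.7, 9.8]
gripper_width: 0.0091
gripper_force: 50.5
```

carry_out --pt "0 0 0 0 0.33" --pt "0 0 0 0 0.33" --pt "0 0 -30 0 0.33" --pt "0 0 -90 0 0.33" --pt "0 0 -150 0 0.33"

```text
time_s: 12.48
tcp_pos: [0.4942, -0.014, 0.1872]
eef_rot: [[-0.088, 0.996, -0.002], [0.996, 0.088, -0.0], [-0.0, -0.002, -1.0]]
contact_force: [-0.3, -0.6, -0.0]
gripper_width: 0.0283
gripper_force: 0.0
```

Run:
```python
from h import *
im=grab("top","top2.png");s=grab("scene","scene2.png")
for q in("plate1","drawer_handle"): print(q,rec("top",q),rec("scene",q))
T=[tile(im,"top",(.60,.0),.07,480,600),tile(im,"top",(.49,.24),.014,320,600)]
for x in T: h,w=x.shape[:2]; cv2.line(x,(w//2,0),(w//2,h-1),(0,255,255),1);cv2.line(x,(0,h//2),(w-1,h//2),(0,255,255),1)
cv2.imwrite("pics/m2.png",np.hstack(T))
```

```text
plate1 [(0.48, [0.558, 0.245, 0.017], [164.0, 238.0]), (0.44, [0.43, 0.232, 0.016], [170.0, 280.0])] [(0.62, [0.437, 0.229, 0.012], [389.0, 195.0]), (0.47, [0.567, 0.246, 0.012], [399.0, 229.0])]
drawer_handle [(0.81, [0.619, -0.083, 0.017], [270.0, 211.0])] [(0.89, [0.568, -0.004, 0.017], [303.0, 222.0]), (0.74, [0.579, -0.323, 0.05], [180.0, 208.0]), (0.65, [0.699, 0.261, 0.047], [412.0, 261.0])]
```

View pics/m2.png

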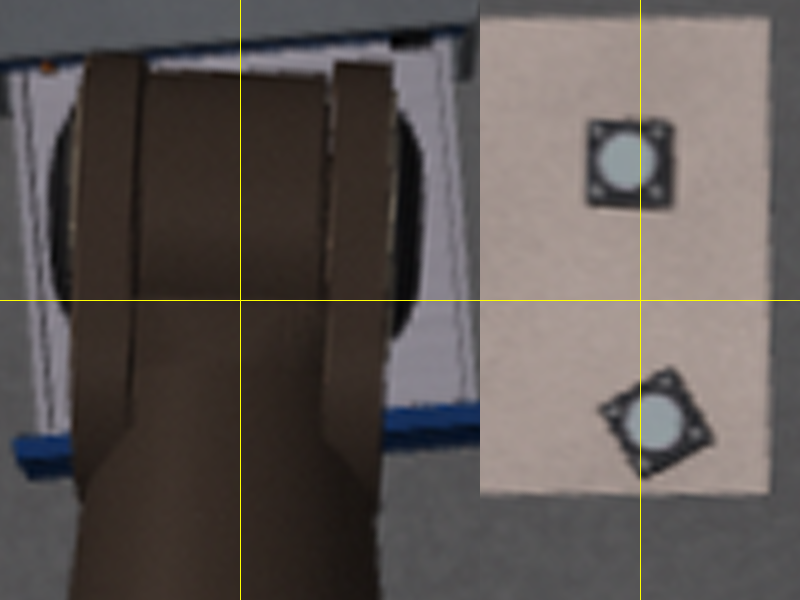

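Run:
```python
from h import *
plan([(.558,.2455,.12,0,.8,"above1"),(.558,.2455,.003,0,.8,"down"),(.558,.2455,.13,0,.3,"lift"),(.621,-.052,.13,4.8,.3,"over B"),(.621,-.052,.022,4.8,.3,"lower")])
```

```text
at [ 0.4944 -0.0139  0.185 ] ang 5.0 q6 1.46
above1 [253.0, 86.0, 65.0, 0.09, 0.8] rows>=4.4
down [0.0, 0.0, 117.0, -0.0, 0.8] rows>=1.9
lift [0.0, 0.0, -127.0, -0.0, 0.3] rows>=2.0
over B [-293.0, 63.0, 0.0, -0.08, 0.3] rows>=4.8
over B [-5.0, 0.0, 0.0, -0.01, 0.3] rows>=0.1
lower [0.0, 0.0, 108.0, 0.0, 0.3] rows>=1.7
```

carry_out --pt "253 86 65 0.09 0.8" --pt "253 86 65 0.09 0.8" --pt "253 86 65 0.09 0.8" --pt "253 86 65 0.09 0.8" --pt "253 86 65 0.09 0.8"

```text
time_s: 13.4
tcp_pos: [0.5574, 0.248, 0.1177]
eef_rot: [[-0.001, 1.0, -0.005], [1.0, 0.001, -0.002], [-0.002, -0.005, -1.0]]
contact_force: [0.1, -0.5, 0.3]
gripper_width: 0.0682
gripper_force: 0.0
```

carry_out --pt "0 0 0 0 0.8" --pt "0 0 50 0 0.8" --pt "0 0 90 0 0.8" --pt "0 0 117 0 0.8" --pt "0 0 117 0 0.8"

```text
time_s: 14.02
tcp_pos: [0.5567, 0.2432, 0.0023]
eef_rot: [[0.004, 1.0, -0.005], [1.0, -0.004, -0.002], [-0.003, -0.005, -1.0]]
contact_force: [-0.5, 0.3, -0.6]
gripper_width: 0.0684
gripper_force: 0.0
```

carry_out --pt "0 0 0 0 0.3" --pt "0 0 0 0 0.3" --pt "0 0 0 0 0.3" --pt "0 0 0 0 0.3" --force 40

```text
time_s: 14.52
tcp_pos: [0.5601, 0.2459, 0.0066]
eef_rot: [[0.002, 1.0, 0.004], [1.0, -0.002, 0.0], [0.0, 0.004, -1.0]]
contact_force: [-0.7, -2.3, 7.0]
gripper_width: 0.0406
gripper_force: 41.0
```

carry_out --pt "0 0 -20 0 0.3" --pt "0 0 -60 0 0.3" --pt "0 0 -100 0 0.3" --pt "0 0 -127 0 0.3" --pt "0 0 -127 0 0.3"

```text
time_s: 15.15
tcp_pos: [0.5602, 0.2466, 0.1346]
eef_rot: [[0.002, 1.0, 0.005], [1.0, -0.002, 0.002], [0.002, 0.005, -1.0]]
contact_force: [-0.5, -0.8, -0.6]
gripper_width: 0.0404
gripper_force: 40.6
```

carry_out --pt "-293 63 0 -0.08 0.3" --pt "-293 63 0 -0.08 0.3" --pt "-293 63 0 -0.08 0.3" --pt "-293 63 0 -0.08 0.3" --pt "-293 63 0 -0.08 0.3"

```text
time_s: 15.78
tcp_pos: [0.6207, -0.0496, 0.1299]
eef_rot: [[-0.077, 0.997, -0.001], [0.997, 0.077, 0.0], [0.0, -0.001, -1.0]]
contact_force: [-0.1, 0.1, 0.1]
gripper_width: 0.0405
gripper_force: 40.5
```

carry_out --pt "-5 0 0 0 0.3" --pt "-5 0 30 0 0.3" --pt "-5 0 60 0 0.3" --pt "-5 0 80 0 0.3" --pt "-5 0 80 0 0.3"

```text
time_s: 16.4
tcp_pos: [0.6194, -0.0511, 0.0488]
eef_rot: [[-0.079, 0.997, -0.005], [0.997, 0.079, 0.001], [0.001, -0.005, -1.0]]
contact_force: [0.2, 0.5, -1.2]
gripper_width: 0.0404
gripper_force: 40.5
```

carry_out --pt "0 0 14 0 0.3" --pt "0 0 25 0 0.3" --pt "0 0 25 0 0.3" --pt "0 0 25 0 0.3"

```text
time_s: 16.9
tcp_pos: [0.6217, -0.0523, 0.0266]
eef_rot: [[-0.078, 0.997, 0.0], [0.997, 0.078, -0.0], [-0.0, 0.0, -1.0]]
contact_force: [0.3, 0.6, -0.7]
gripper_width: 0.0402
gripper_force: 40.5
```

carry_out --pt "0 0 0 0 0.65" --pt "0 0 0 0 0.65" --pt "0 0 -30 0 0.65" --pt "0 0 -80 0 0.65" --pt "0 0 -120 0 0.65"

```text
time_s: 17.52
tcp_pos: [0.6218, -0.0523, 0.1485]
eef_rot: [[-0.078, 0.997, 0.001], [0.997, 0.078, -0.0], [-0.0, 0.001, -1.0]]
contact_force: [0.7, 0.3, -0.2]
gripper_width: 0.0557
gripper_force: 0.0
```

Run:
```python
from h import *
print(rec("top","plate1"),rec("scene","plate1"))
plan([(.43,.2325,.14,33.5,.8,"above2"),(.43,.2325,.003,33.5,.8,"down"),(.43,.2325,.13,33.5,.3,"lift"),(.6125,.0475,.13,4.8,.3,"over A"),(.6125,.0475,.024,4.8,.3,"lower")])
```

```text
[(0.48, [0.558, 0.245, 0.017], [164.0, 238.0]), (0.44, [0.43, 0.232, 0.016], [170.0, 280.0])] [(0.62, [0.437, 0.229, 0.012], [389.0, 195.0]), (0.47, [0.567, 0.246, 0.012], [399.0, 229.0])]
at [ 0.6241 -0.0525  0.1521] ang 4.5 q6 1.41
above2 [260.0, -149.0, 11.0, -0.44, 0.8] rows>=4.8
above2 [45.0, -3.0, 1.0, -0.07, 0.8] rows>=0.7
down [0.0, 0.0, 137.0, 0.0, 0.8] rows>=2.2
lift [0.0, 0.0, -127.0, 0.0, 0.3] rows>=2.0
over A [-255.0, 49.0, 0.0, 0.5, 0.3] rows>=4.2
lower [0.0, 0.0, 106.0, 0.0, 0.3] rows>=1.7
```

carry_out --pt "260 -149 11 -0.44 0.8" --pt "260 -149 11 -0.44 0.8" --pt "260 -149 11 -0.44 0.8" --pt "260 -149 11 -0.44 0.8" --pt "260 -149 11 -0.44 0.8"

```text
time_s: 18.25
tcp_pos: [0.451, 0.1968, 0.1349]
eef_rot: [[-0.496, 0.869, -0.0], [0.869, 0.496, 0.0], [0.0, -0.0, -1.0]]
contact_force: [0.7, -0.3, 0.8]
gripper_width: 0.0683
gripper_force: 0.0
```

carry_out --pt "45 -3 1 -0.07 0.8" --pt "45 -3 1 -0.07 0.8" --pt "45 -3 1 -0.07 0.8"

```text
time_s: 18.62
tcp_pos: [0.4278, 0.2328, 0.1341]
eef_rot: [[-0.555, 0.832, 0.0], [0.832, 0.555, -0.0], [-0.0, -0.0, -1.0]]
contact_force: [-0.2, -0.2, 0.2]
gripper_width: 0.0681
gripper_force: 0.0
```

Run:
```python
from h import *
im=grab("top","top3.png");s=grab("scene","scene3.png")
print(rec("top","plate1"),rec("scene","plate1")); s0=r.state(); print(s0["tcp_pos"])
T=[tile(im,"top",(.60,.0),.03,400,600),tile(s,"scene",(.46,.24),.014,400,600)]
for x in T: h,w=x.shape[:2]; cv2.line(x,(w//2,0),(w//2,h-1),(0,255,255),1);cv2.line(x,(0,h//2),(w-1,h//2),(0,255,255),1)
cv2.imwrite("pics/m3.png",np.hstack(T))
```

```text
[(0.65, [0.438, 0.226, 0.015], [172.0, 277.0]), (0.49, [0.622, -0.051, 0.033], [259.0, 210.0])] [(0.73, [0.441, 0.228, 0.013], [389.0, 196.0]), (0.2, [0.433, -0.286, 0.012], [209.0, 183.0])]
[0.42836359 0.23215163 0.13417821]
```

View pics/m3.png

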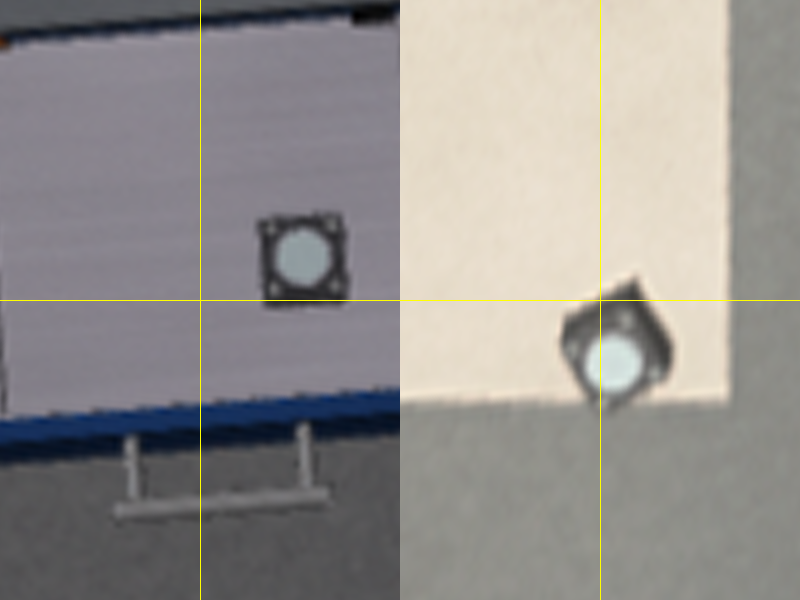

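Plate 1 lies in the drawer at tile (302,257). Plate 2 hasn't moved, with its lens at (612,362), about (0.429, 0.233).

carry_out --pt "0 0 50 0 0.8" --pt "0 0 100 0 0.8" --pt "0 0 131 0 0.8" --pt "0 0 131 0 0.8"

```text
time_s: 19.32
tcp_pos: [0.4262, 0.2313, 0.0011]
eef_rot: [[-0.553, 0.833, -0.005], [0.833, 0.553, -0.002], [0.0, -0.005, -1.0]]
contact_force: [0.0, -0.3, -0.6]
gripper_width: 0.0685
gripper_force: 0.0
```

carry_out --pt "0 0 0 0 0.3" --pt "0 0 0 0 0.3" --pt "0 0 0 0 0.3" --pt "0 0 0 0 0.3"

```text
time_s: 19.82
tcp_pos: [0.4293, 0.2335, 0.0054]
eef_rot: [[-0.555, 0.832, 0.004], [0.832, 0.555, 0.001], [-0.001, 0.004, -1.0]]
contact_force: [-0.9, -2.0, 7.0]
gripper_width: 0.041
gripper_force: 40.4
```

carry_out --pt "0 0 -20 0 0.3" --pt "0 0 -60 0 0.3" --pt "0 0 -100 0 0.3" --pt "0 0 -127 0 0.3" --pt "0 0 -127 0 0.3"

```text
time_s: 20.45
tcp_pos: [0.4294, 0.2339, 0.1333]
eef_rot: [[-0.555, 0.832, 0.005], [0.832, 0.555, 0.003], [-0.0, 0.006, -1.0]]
contact_force: [-0.2, -0.1, -1.2]
gripper_width: 0.0407
gripper_force: 40.1
```

Run:
```python
from h import *
plan([(.6125,.0475,.13,4.8,.3,"over A"),(.6125,.0475,.026,4.8,.3,"lower")])
```

```text
at [0.4294 0.2339 0.1333] ang 33.7 q6 1.48
over A [-257.0, 49.0, 3.0, 0.5, 0.3] rows>=4.2
lower [0.0, 0.0, 104.0, 0.0, 0.3] rows>=1.7
```

carry_out --pt "-257 49 3 0.5 0.3" --pt "-257 49 3 0.5 0.3" --pt "-257 49 3 0.5 0.3" --pt "-257 49 3 0.5 0.3" --pt "-257 49 3 0.5 0.3"

```text
time_s: 21.08
tcp_pos: [0.6127, 0.0434, 0.1254]
eef_rot: [[-0.084, 0.996, -0.001], [0.996, 0.084, -0.0], [-0.0, -0.001, -1.0]]
contact_force: [-0.1, 0.6, -1.4]
gripper_width: 0.041
gripper_force: 40.1
```

carry_out --pt "0 0 0 0 0.3" --pt "0 0 30 0 0.3" --pt "0 0 60 0 0.3" --pt "0 0 78 0 0.3" --pt "0 0 78 0 0.3"

```text
time_s: 21.7
tcp_pos: [0.6094, 0.0472, 0.0481]
eef_rot: [[-0.089, 0.996, -0.003], [0.996, 0.089, -0.0], [0.0, -0.003, -1.0]]
contact_force: [0.1, -0.4, -0.2]
gripper_width: 0.0407
gripper_force: 40.1
```

carry_out --pt "0 0 14 0 0.3" --pt "0 0 25 0 0.3" --pt "0 0 25 0 0.3" --pt "0 0 25 0 0.3"

```text
time_s: 22.2
tcp_pos: [0.6113, 0.0462, 0.0245]
eef_rot: [[-0.088, 0.996, 0.0], [0.996, 0.088, -0.0], [-0.0, 0.0, -1.0]]
contact_force: [1.4, 0.4, -0.7]
gripper_width: 0.0408
gripper_force: 40.1
```

carry_out --pt "0 0 0 0 0.65" --pt "0 0 0 0 0.65" --pt "0 0 -30 0 0.65" --pt "0 0 -80 0 0.65" --pt "0 0 -120 0 0.65"

```text
time_s: 22.82
tcp_pos: [0.6114, 0.0463, 0.1464]
eef_rot: [[-0.088, 0.996, 0.001], [0.996, 0.088, 0.0], [-0.0, 0.001, -1.0]]
contact_force: [1.0, -0.4, -1.3]
gripper_width: 0.0558
gripper_force: 0.0
```

Run:
```python
from h import *
plan([(.4945,-.0118,.13,4.8,.28,"above"),(.4945,-.0118,.040,4.8,.28,"down")])
```

```text
at [0.6114 0.0463 0.1464] ang 5.0 q6 1.56
above [-48.0, -122.0, 16.0, 0.0, 0.28] rows>=2.1
down [0.0, 0.0, 90.0, 0.0, 0.28] rows>=1.4
```

carry_out --pt "-48 -122 0 0 0.28" --pt "-48 -122 0 0 0.28" --pt "-48 -122 16 0 0.28" --pt "-48 -122 16 0 0.28" --pt "-48 -122 16 0 0.28"

```text
time_s: 23.45
tcp_pos: [0.4946, -0.012, 0.1289]
eef_rot: [[-0.088, 0.996, 0.001], [0.996, 0.088, 0.0], [0.0, 0.001, -1.0]]
contact_force: [0.4, -0.4, 0.3]
gripper_width: 0.0241
gripper_force: 0.0
```

Run:
```python
from h import *
im=grab("top","top4.png");s=grab("scene","scene4.png")
print(r.state()["tcp_pos"],rec("top","plate1"),rec("scene","plate1"))
T=[tile(s,"scene",(.60,.0),.03,400,600),tile(im,"top",(.6,.0),.03,400,600)]
for x in T: h,w=x.shape[:2]; cv2.line(x,(w//2,0),(w//2,h-1),(0,255,255),1);cv2.line(x,(0,h//2),(w-1,h//2),(0,255,255),1)
cv2.imwrite("pics/m4.png",np.hstack(T))
```

```text
[ 0.49479397 -0.01193344  0.12873092] [(0.2, [0.678, -0.035, 0.014], [253.0, 194.0])] [(0.71, [0.631, -0.05, 0.028], [282.0, 236.0]), (0.65, [0.623, 0.043, 0.03], [320.0, 235.0])]
```

View pics/m4.png

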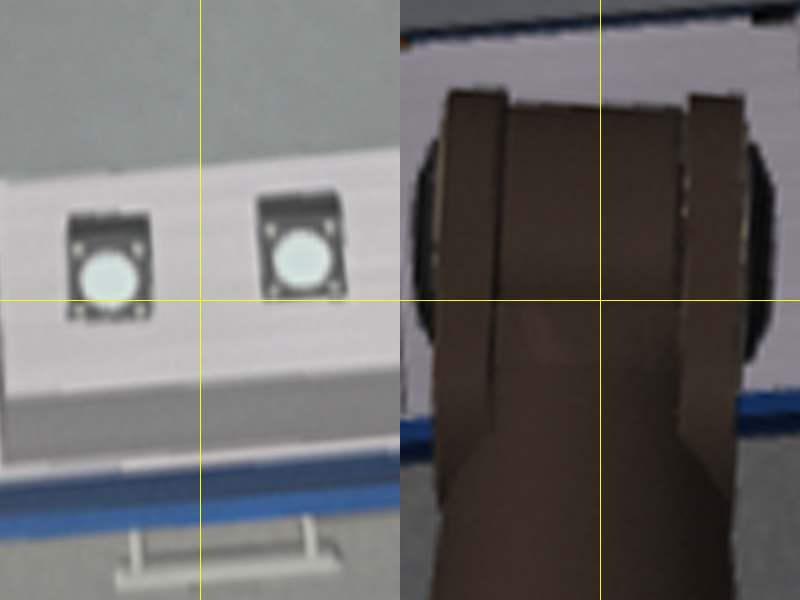

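Both plates lie flat and apart in the drawer, at tile (109,270) and (302,250).

carry_out --pt "0 0 30 0 0.28" --pt "0 0 60 0 0.28" --pt "0 0 80 0 0.28" --pt "0 0 90 0 0.28"

```text
time_s: 24.15
tcp_pos: [0.4936, -0.012, 0.0372]
eef_rot: [[-0.088, 0.996, -0.002], [0.996, 0.088, 0.0], [0.0, -0.002, -1.0]]
contact_force: [-0.7, -0.3, 0.4]
gripper_width: 0.0241
gripper_force: 0.0
```

carry_out --pt "0 0 0 0 0" --pt "0 0 0 0 0" --pt "0 0 0 0 0"

```text
time_s: 24.52
tcp_pos: [0.4952, -0.0119, 0.0379]
eef_rot: [[-0.088, 0.996, 0.002], [0.996, 0.088, 0.001], [0.0, 0.002, -1.0]]
contact_force: [6.8, 0.8, -16.5]
gripper_width: 0.0094
gripper_force: 38.8
```

carry_out --pt "0 8 0 0 0" --pt "0 20 0 0 0" --pt "0 35 0 0 0" --pt "0 52 0 0 0" --pt "0 70 0 0 0"

```text
time_s: 25.15
tcp_pos: [0.5644, -0.0066, 0.0378]
eef_rot: [[-0.088, 0.996, -0.001], [0.996, 0.088, -0.001], [-0.001, -0.001, -1.0]]
contact_force: [-2.1, -3.4, -7.9]
gripper_width: 0.0091
gripper_force: 39.7
```

carry_out --pt "0 18 0 0 0" --pt "0 36 0 0 0" --pt "0 54 0 0 0" --pt "0 70 0 0 0" --pt "0 84 0 0 0"

```text
time_s: 25.78
tcp_pos: [0.6487, -0.0001, 0.0379]
eef_rot: [[-0.087, 0.996, -0.0], [0.996, 0.087, -0.003], [-0.003, -0.0, -1.0]]
contact_force: [-1.4, -6.9, -6.3]
gripper_width: 0.0093
gripper_force: 39.8
```

carry_out --pt "0 8 0 0 0" --pt "0 16 0 0 0" --pt "0 23 0 0 0" --pt "0 28 0 0 0" --pt "0 29 0 0 0"

```text
time_s: 26.4
tcp_pos: [0.6748, 0.0019, 0.0378]
eef_rot: [[-0.087, 0.996, -0.005], [0.996, 0.087, -0.004], [-0.003, -0.005, -1.0]]
contact_force: [-11.6, -6.7, 0.2]
gripper_width: 0.0096
gripper_force: 40.7
```

carry_out --pt "0 0 0 0 0.28" --pt "0 0 0 0 0.28" --pt "0 0 -30 0 0.28" --pt "0 0 -90 0 0.28" --pt "0 0 -130 0 0.28"

```text
time_s: 27.02
tcp_pos: [0.6789, 0.0042, 0.1731]
eef_rot: [[-0.088, 0.996, 0.007], [0.996, 0.088, 0.0], [-0.0, 0.007, -1.0]]
contact_force: [-0.3, -0.4, -1.0]
gripper_width: 0.0237
gripper_force: 0.0
```

carry_out --pt "150 -150 0 0 0.28" --pt "150 -150 0 0 0.28" --pt "150 -150 0 0 0.28" --pt "150 -150 0 0 0.28" --pt "150 -150 0 0 0.28"

```text
time_s: 27.65
tcp_pos: [0.5144, 0.1415, 0.1701]
eef_rot: [[-0.09, 0.996, 0.004], [0.996, 0.09, 0.001], [0.001, 0.004, -1.0]]
contact_force: [-1.0, -0.6, 0.5]
gripper_width: 0.0238
gripper_force: 0.0
```

Run:
```python
from h import *
im=grab("top","top5.png");s=grab("scene","scene5.png")
a=r.state();print(a["tcp_pos"],a["q"],rec("top","plate1"),rec("scene","plate1"))
T=[tile(im,"top",(.675,.0),.055),tile(s,"scene",(.675,.0),.055),
 tile(im,"top",(.5685,-.329),.034,400,300,.3),tile(s,"scene",(.5685,-.329),.039,400,300,.3)]
for x in T: h,w=x.shape[:2]; cv2.line(x,(w//2,0),(w//2,h-1),(0,255,255),1);cv2.line(x,(0,h//2),(w-1,h//2),(0,255,255),1)
cv2.imwrite("pics/m5.png",np.vstack([np.hstack(T[:2]),np.hstack(T[2:])]))
# white face ellipse fit
for n,i in(("top",im),("scene",s)):
    g=tile(i,n,(.5685,-.329),.034,400,300,.4).min(2); m=(g>(130 if n=="top" else 205)).astype(np.uint8)
    m=cv2.morphologyEx(m,cv2.MORPH_OPEN,np.ones((5,5)))
    c=max(cv2.findContours(m,0,1)[0],key=cv2.contourArea); e=cv2.minEnclosingCircle(c); 
    print(n,.5685+(150-e[0][1])*.4e-3,-.329+(200-e[0][0])*.4e-3,e[1]*.4)
```

```text
[0.51529048 0.14016184 0.169172  ] [ 2.65816018e-01  1.47263636e-01 -1.50592200e-01  1.27026849e+00
 -4.26325026e-04  1.74852803e+00] [] []
top 0.5663 -0.2962 29.61962890625
scene 0.5659 -0.29660000000000003 27.54273376464844
```

View pics/m5.png

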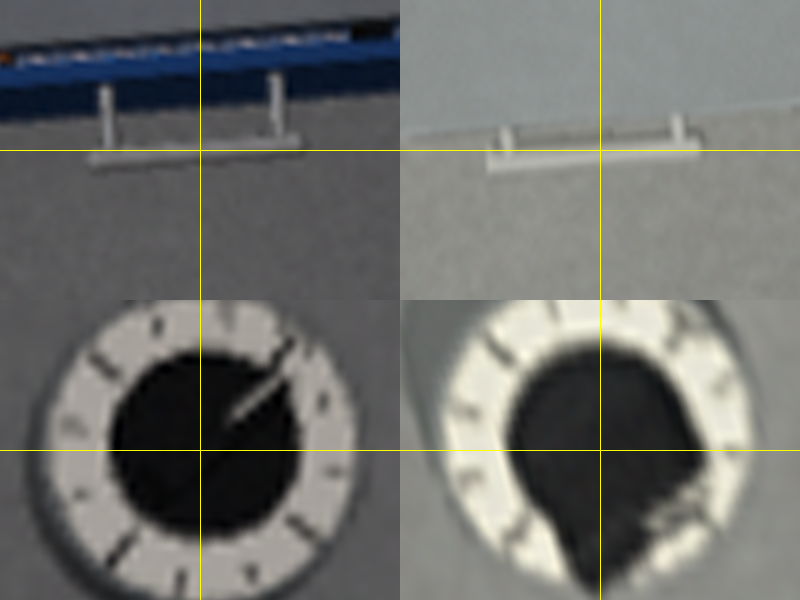

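Run:
```python
from h import *
out=[]
for n,f in(("top","top5.png"),("scene","scene5.png"),("top","top0.png"),("top","top1.png")):
    im=cv2.imread("pics/"+f); T=tile(im,n,(.5685,-.329),.065,400,300,.2); out.append(T)
    g=T.min(2).astype(float); v,u=np.mgrid[0:300,0:400]
    d=np.hypot(u-200,v-150)*.2; m=(d<24)&(g>(70 if n=="top" else 120))
    k,l=cv2.connectedComponents(m.astype(np.uint8)); 
    for j in range(1,k):
        w=l==j
        if w.sum()>60:
            p=np.c_[(150-v[w]),(200-u[w])]*.2; c=p.mean(0); e=np.linalg.svd(p-c,full_matrices=False)
            print(n,f,w.sum(),c.round(1),e[1][:2].round(0),np.degrees(np.arctan2(*e[2][0][::-1])).round(1),"radial",np.degrees(np.arctan2(c[1],c[0])).round(1))
cv2.imwrite("pics/m6.png",np.hstack(out[:2]))
plan([(.5685,-.329,.12,39.5,.33,"above"),(.5685,-.329,.042,39.5,.33,"down")])
```

```text
top top5.png 897 [21.7 -5.8] [157.  22.] -104.9 radial -15.1
top top5.png 1306 [  9.6 -11.2] [185.  30.] 130.9 radial -49.3
top top5.png 461 [  4.8 -22.5] [84. 10.] -168.4 radial -77.8
scene scene5.png 17367 [-8.5 -8.6] [1596.  816.] 133.5 radial -134.7
scene scene5.png 164 [ 4.5 -5.4] [10.  8.] -113.2 radial -50.2
top top0.png 797 [21.7 -6.1] [144.  20.] -105.5 radial -15.7
top top0.png 1092 [  9.6 -11.2] [167.  24.] 131.0 radial -49.4
top top0.png 390 [  5.1 -22.5] [74.  9.] -168.2 radial -77.3
top top1.png 832 [21.7 -6. ] [149.  21.] -105.2 radial -15.4
top top1.png 1176 [  9.6 -11.2] [173.  26.] 131.1 radial -49.4
top top1.png 420 [  5.  -22.5] [78.  9.] -168.2 radial -77.6
at [0.5151 0.1395 0.1684] ang 5.0 q6 1.75
above [-298.0, 8.0, 31.0, -0.38, 0.33] rows>=4.8
above [-163.0, -60.0, 17.0, -0.22, 0.33] rows>=2.8
down [0.0, 0.0, 78.0, -0.0, 0.33] rows>=1.2
```

View pics/m6.png

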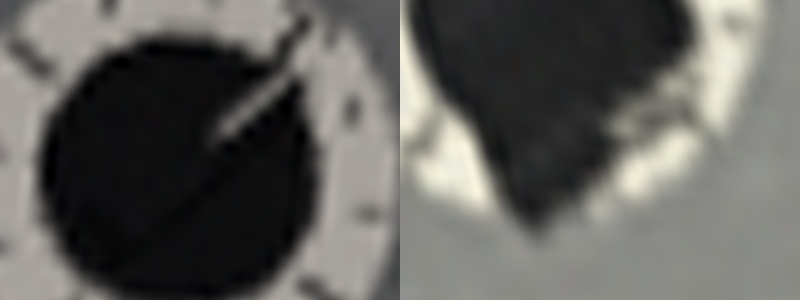

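Run:
```python
from h import *
rows=[]
for n,fs in(("top",["top0.png","top1.png","top2.png","top3.png","top5.png"]),("scene",["scene0.png","scene1.png","scene3.png","scene5.png"])):
    acc=np.mean([tile(cv2.imread("pics/"+f),n,(.5685,-.329),.034,600,600,.2).astype(float) for f in fs],0).astype(np.uint8)
    acc=cv2.resize(acc[25:575,25:575],(400,400)); rows.append(cv2.normalize(acc,None,0,255,cv2.NORM_MINMAX))
cv2.imwrite("pics/m7.png",cv2.resize(np.hstack(rows),(800,400)))
```

```text
(no output)
```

View pics/m7.png

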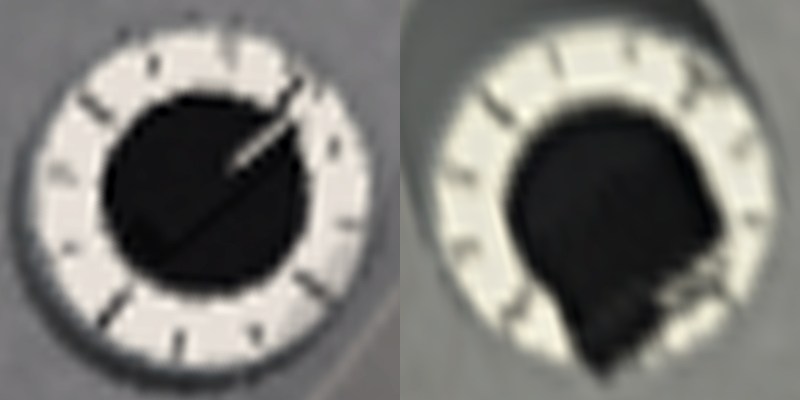

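The zero mark is the tick with dots beside it at (283,97), about -40° in world. The pointer is at -49°, so the dial has to turn about 1.93 rad clockwise.

carry_out --pt "-298 8 31 -0.38 0.33" --pt "-298 8 31 -0.38 0.33" --pt "-298 8 31 -0.38 0.33" --pt "-298 8 31 -0.38 0.33" --pt "-298 8 31 -0.38 0.33" --force 40

```text
time_s: 28.48
tcp_pos: [0.5482, -0.1596, 0.1368]
eef_rot: [[-0.449, 0.893, 0.0], [0.893, 0.449, -0.0], [-0.0, 0.0, -1.0]]
contact_force: [0.4, 0.3, 0.3]
gripper_width: 0.0282
gripper_force: 0.0
```

carry_out --pt "-163 -60 17 -0.24 0.33" --pt "-163 -60 17 -0.24 0.33" --pt "-163 -60 17 -0.24 0.33" --pt "-163 -60 17 -0.24 0.33" --pt "-163 -60 17 -0.24 0.33"

```text
time_s: 29.1
tcp_pos: [0.5673, -0.3295, 0.1195]
eef_rot: [[-0.649, 0.761, -0.001], [0.761, 0.649, 0.001], [0.001, -0.0, -1.0]]
contact_force: [-0.3, 0.6, 0.1]
gripper_width: 0.0283
gripper_force: 0.0
```

Run:
```python
from h import *
plan([(.5685,-.329,.12,41,.33,"above"),(.5685,-.329,.042,41,.33,"down")])
```

```text
at [ 0.5673 -0.3295  0.1195] ang 40.5 q6 0.34
above [0.0, 1.0, -1.0, -0.01, 0.33] rows>=0.1
down [0.0, 0.0, 78.0, 0.0, 0.33] rows>=1.2
```

carry_out --pt "0 1 25 -0.01 0.33" --pt "0 1 50 -0.01 0.33" --pt "0 1 70 -0.01 0.33" --pt "0 1 76 -0.01 0.33" --pt "0 1 76 -0.01 0.33"

```text
time_s: 29.72
tcp_pos: [0.5686, -0.3272, 0.0446]
eef_rot: [[-0.659, 0.753, 0.0], [0.753, 0.659, 0.0], [0.0, 0.0, -1.0]]
contact_force: [-0.1, -0.7, 0.3]
gripper_width: 0.0277
gripper_force: 0.0
```

carry_out --pt "0 0 0 0 0" --pt "0 0 0 0 0" --pt "0 0 0 0 0" --pt "0 0 0 0 0"

```text
time_s: 30.22
tcp_pos: [0.5692, -0.3279, 0.0455]
eef_rot: [[-0.658, 0.753, 0.002], [0.753, 0.658, -0.0], [-0.002, 0.001, -1.0]]
contact_force: [0.2, 3.0, 6.2]
gripper_width: 0.0131
gripper_force: 44.5
```

carry_out --pt "0 0 1 0 0" --pt "0 0 2 0 0" --pt "0 0 3 0 0" --pt "0 0 3 0 0"

```text
time_s: 30.72
tcp_pos: [0.5693, -0.328, 0.0454]
eef_rot: [[-0.658, 0.753, 0.004], [0.753, 0.658, -0.001], [-0.003, 0.002, -1.0]]
contact_force: [-5.6, 4.4, 21.4]
gripper_width: 0.0129
gripper_force: 46.6
```

carry_out --pt "0 0 -1.5 0 0" --pt "0 0 -1.5 0 0" --pt "0 0 -1.5 0 0"

```text
time_s: 31.1
tcp_pos: [0.5692, -0.328, 0.0454]
eef_rot: [[-0.658, 0.753, 0.003], [0.753, 0.658, -0.001], [-0.003, 0.002, -1.0]]
contact_force: [-2.8, 4.1, 14.4]
gripper_width: 0.013
gripper_force: 45.6
```

carry_out --pt "0 0 0 0.03 0" --pt "0 0 0 0.07 0" --pt "0 0 0 0.11 0" --pt "0 0 0 0.15 0" --pt "0 0 0 0.19 0"

```text
time_s: 31.72
tcp_pos: [0.5692, -0.328, 0.0454]
eef_rot: [[-0.503, 0.864, 0.003], [0.864, 0.503, -0.001], [-0.002, 0.002, -1.0]]
contact_force: [-0.9, 4.3, 12.6]
gripper_width: 0.0133
gripper_force: 45.5
```

carry_out --pt "0 0 0.4 0.04 0" --pt "0 0 0.4 0.08 0" --pt "0 0 0.4 0.12 0" --pt "0 0 0.4 0.16 0" --pt "0 0 0.4 0.2 0"

```text
time_s: 32.35
tcp_pos: [0.5692, -0.328, 0.0454]
eef_rot: [[-0.321, 0.947, 0.003], [0.947, 0.321, -0.001], [-0.002, 0.003, -1.0]]
contact_force: [-2.9, 4.8, 16.2]
gripper_width: 0.0128
gripper_force: 45.8
```

Run:
```python
from h import *
o=[]
for f in("scene5.png","scene6.png"):
    im=grab("scene",f) if "6" in f else cv2.imread("pics/"+f)
    o.append(cv2.resize(im[160:260,125:245],(400,333),interpolation=cv2.INTER_CUBIC))
cv2.imwrite("pics/m8.png",np.hstack(o))
```

```text
(no output)
```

View pics/m8.png

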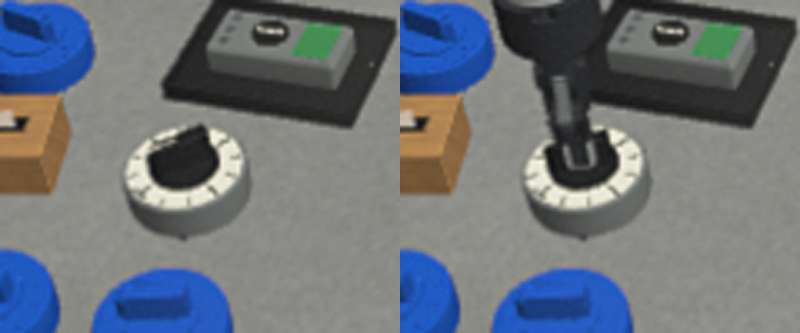

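The housing has stayed put: the mark at (145,190) matches (545,190) after turning. I'll carry on.

carry_out --pt "0 0 -0.2 0.04 0" --pt "0 0 -0.2 0.08 0" --pt "0 0 -0.2 0.12 0" --pt "0 0 -0.2 0.16 0" --pt "0 0 -0.2 0.2 0"

```text
time_s: 33.02
tcp_pos: [0.5693, -0.328, 0.0454]
eef_rot: [[-0.127, 0.992, 0.003], [0.992, 0.127, -0.001], [-0.001, 0.003, -1.0]]
contact_force: [-2.4, 3.8, 15.2]
gripper_width: 0.0129
gripper_force: 45.7
```

carry_out --pt "0 0 0 0.04 0" --pt "0 0 0 0.08 0" --pt "0 0 0 0.12 0" --pt "0 0 0 0.16 0" --pt "0 0 0 0.2 0"

```text
time_s: 33.65
tcp_pos: [0.5693, -0.3279, 0.0454]
eef_rot: [[0.073, 0.997, 0.003], [0.997, -0.073, -0.001], [-0.001, 0.003, -1.0]]
contact_force: [-1.6, 5.4, 14.9]
gripper_width: 0.0132
gripper_force: 45.7
```

carry_out --pt "0 0 0 0.04 0" --pt "0 0 0 0.08 0" --pt "0 0 0 0.12 0" --pt "0 0 0 0.16 0" --pt "0 0 0 0.2 0"

```text
time_s: 34.28
tcp_pos: [0.5693, -0.3279, 0.0454]
eef_rot: [[0.27, 0.963, 0.003], [0.963, -0.27, -0.001], [0.0, 0.003, -1.0]]
contact_force: [-2.7, 3.8, 15.5]
gripper_width: 0.0131
gripper_force: 45.7
```

carry_out --pt "0 0 0 0.04 0" --pt "0 0 0 0.08 0" --pt "0 0 0 0.12 0" --pt "0 0 0 0.16 0" --pt "0 0 0 0.2 0"

```text
time_s: 34.9
tcp_pos: [0.5693, -0.3279, 0.0454]
eef_rot: [[0.455, 0.89, 0.003], [0.89, -0.455, -0.001], [0.001, 0.003, -1.0]]
contact_force: [-3.2, 4.3, 14.4]
gripper_width: 0.0131
gripper_force: 45.6
```

carry_out --pt "0 0 0 0.04 0" --pt "0 0 0 0.08 0" --pt "0 0 0 0.12 0" --pt "0 0 0 0.16 0" --pt "0 0 0 0.2 0"

```text
time_s: 35.52
tcp_pos: [0.5694, -0.3279, 0.0454]
eef_rot: [[0.623, 0.782, 0.003], [0.782, -0.623, -0.001], [0.001, 0.003, -1.0]]
contact_force: [-2.0, 3.9, 13.3]
gripper_width: 0.0126
gripper_force: 45.6
```

carry_out --pt "0 0 0 0.04 0" --pt "0 0 0 0.08 0" --pt "0 0 0 0.12 0" --pt "0 0 0 0.16 0" --pt "0 0 0 0.2 0"

```text
time_s: 36.15
tcp_pos: [0.5694, -0.3279, 0.0454]
eef_rot: [[0.766, 0.643, 0.003], [0.643, -0.766, -0.001], [0.002, 0.003, -1.0]]
contact_force: [-1.5, 3.3, 14.1]
gripper_width: 0.0129
gripper_force: 45.6
```

carry_out --pt "0 0 0 0.04 0" --pt "0 0 0 0.08 0" --pt "0 0 0 0.12 0" --pt "0 0 0 0.16 0" --pt "0 0 0 0.2 0"

```text
time_s: 36.78
tcp_pos: [0.5694, -0.3279, 0.0455]
eef_rot: [[0.879, 0.478, 0.003], [0.478, -0.879, -0.001], [0.003, 0.002, -1.0]]
contact_force: [-2.1, 4.2, 14.4]
gripper_width: 0.0129
gripper_force: 45.7
```

carry_out --pt "0 0 0 0.04 0" --pt "0 0 0 0.08 0" --pt "0 0 0 0.12 0" --pt "0 0 0 0.14 0" --pt "0 0 0 0.14 0"

```text
time_s: 37.4
tcp_pos: [0.5694, -0.328, 0.0454]
eef_rot: [[0.936, 0.351, 0.003], [0.351, -0.936, -0.001], [0.003, 0.002, -1.0]]
contact_force: [-2.1, 4.1, 13.5]
gripper_width: 0.0128
gripper_force: 45.7
```

Now release while still pressed, lift and look.

carry_out --pt "0 0 0 0 0.33" --pt "0 0 0 0 0.33" --pt "0 0 -10 0 0.33" --pt "0 0 -50 0 0.33" --pt "0 0 -100 0 0.33"

```text
time_s: 38.02
tcp_pos: [0.5676, -0.3277, 0.1428]
eef_rot: [[0.936, 0.351, -0.002], [0.351, -0.936, 0.001], [-0.002, -0.002, -1.0]]
contact_force: [0.2, 0.0, 1.0]
gripper_width: 0.0282
gripper_force: 0.0
```

carry_out --pt "-100 -200 -60 0 0.33" --pt "-100 -200 -60 0 0.33" --pt "-100 -200 -60 0 0.33" --pt "-100 -200 -60 0 0.33" --pt "-100 -200 -60 0 0.33"

```text
time_s: 38.65
tcp_pos: [0.4033, -0.1746, 0.2047]
eef_rot: [[0.936, 0.352, 0.003], [0.352, -0.936, -0.001], [0.002, 0.002, -1.0]]
contact_force: [-0.1, -0.3, 0.2]
gripper_width: 0.0283
gripper_force: 0.0
```

Run:
```python
from h import *
im=grab("top","top7.png");s=grab("scene","scene7.png"); st=r.state(); print(st["tcp_pos"],st["contact_force"],rec("scene","plate1"))
T=tile(im,"top",(.5685,-.329),.065,400,300,.2); g=T.min(2).astype(float); v,u=np.mgrid[0:300,0:400]
m=(np.hypot(u-200,v-150)*.2<24)&(g>70); k,l=cv2.connectedComponents(m.astype(np.uint8))
for j in range(1,k):
    w=l==j
    if w.sum()>60:
        p=np.c_[(150-v[w]),(200-u[w])]*.2; c=p.mean(0); e=np.linalg.svd(p-c,full_matrices=False)
        print(w.sum(),c.round(1),np.degrees(np.arctan2(*e[2][0][::-1])).round(1),np.degrees(np.arctan2(c[1],c[0])).round(1))
a=cv2.resize(tile(im,"top",(.5685,-.329),.034,400,300,.3),(400,300)); b=tile(cv2.imread("pics/top5.png"),"top",(.5685,-.329),.034,400,300,.3)
cv2.imwrite("pics/m9.png",np.vstack([np.hstack([b,a]),np.hstack([tile(s,"scene",(.675,.0),.055),cv2.resize(s[130:280,110:310],(400,300))])]))
```

```text
[ 0.40498972 -0.17603284  0.20335686] [-0.04192783 -0.02188826 -0.5622248 ] []
1907 [ 15.9 -13.6] -130.8 -40.6
129 [-8.8 -4.4] -170.2 -153.5
```

View pics/m9.png

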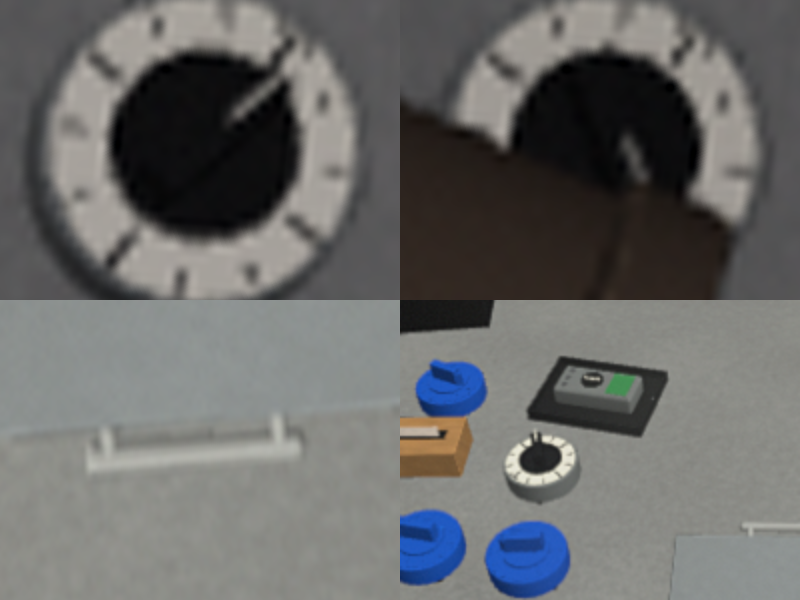

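carry_out --pt "-100 -200 0 0 0.33" --pt "-100 -200 0 0 0.33" --pt "-100 -200 0 0 0.33" --pt "-100 -200 0 0 0.33" --pt "-100 -200 0 0 0.33"

```text
time_s: 39.42
tcp_pos: [0.2402, -0.023, 0.2027]
eef_rot: [[0.936, 0.353, 0.0], [0.353, -0.936, -0.0], [0.0, 0.0, -1.0]]
contact_force: [-0.7, -0.3, 1.1]
gripper_width: 0.0282
gripper_force: 0.0
```

Run:
```python
from h import *
im=grab("top","top8.png"); print(r.state()["tcp_pos"])
T=tile(im,"top",(.5685,-.329),.065,400,300,.2); g=T.min(2).astype(float); v,u=np.mgrid[0:300,0:400]
m=(np.hypot(u-200,v-150)*.2<21)&(g>60); k,l=cv2.connectedComponents(m.astype(np.uint8))
for j in range(1,k):
    w=l==j
    if w.sum()>60:
        p=np.c_[(150-v[w]),(200-u[w])]*.2; c=p.mean(0); e=np.linalg.svd(p-c,full_matrices=False)
        print(w.sum(),c.round(1),np.degrees(np.arctan2(*e[2][0][::-1])).round(1),np.degrees(np.arctan2(c[1],c[0])).round(1))
# dark marks on the face ring: strength per angle
for f in("top0.png","top8.png"):
    t=tile(cv2.imread("pics/"+f),"top",(.5685,-.329),.034,500,500,.2).astype(np.float32).mean(2)
    P=cv2.warpPolar(t,(250,720),(250,250),250,cv2.INTER_LINEAR); q=P[:,175:225].mean(1)
    q=q-cv2.blur(q[:,None],(1,61)).ravel()
    an=[(round(-90-i/2+0,1),int(q[i])) for i in range(720) if q[i]==q[np.arange(i-14,i+15)%720].min() and q[i]<-4]
    print(f,[((a+180)%360-180,b) for a,b in an])
```

```text
[ 0.24124346 -0.02355071  0.20273112]
899 [-11.5  -5.2] -159.8 -155.8
top0.png [(-99.5, -25), (-127.5, -58), (-157.5, -34), (171.5, -49), (141.5, -76), (110.5, -26), (79.5, -21), (49.0, -58), (19.0, -37), (-12.0, -23), (-39.5, -68), (-69.0, -20)]
top8.png [(-99.0, -29), (-127.0, -62), (-157.0, -30), (171.5, -35), (142.5, -65), (111.5, -36), (81.5, -30), (49.5, -59), (19.0, -36), (-9.5, -26), (-39.0, -61), (-69.0, -21)]
```

```bash
python3 -c "
from cell import r
print(r.hand_in())"
```

```text
the job is handed in; nothing more can be done
None
```

I handed the job in after 39 s of the 210 s, with no verdict shown: the meter is in its tray, both lens plates went flat into the drawer and the drawer is shut, and the timer reads about 20 minutes with its housing where it stood.

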